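# Lock back the sprung keeper and take the tape roll off its stand

### The arm

A 7-joint arm with a two-finger parallel gripper is mounted at the origin on a cart in front of the work surface, level with it; the furniture and walls round the work are solid. World frame = base frame: x ahead of the robot, y to its left, z up, the work surface at z = 0. Lengths are in mm, angles in rad, forces in N, time in s.
With the tool pointing down it reaches from about 400 to 875 mm from the base axis. Payload 4.4 kg.
Tool frame: the origin (TCP) lies at the very end of the fingers, on their centre line; the grasp point (between the pads) lies 19 mm behind it; z points along the fingers, y is the line along which they close (so a half turn about z gives the same grasp; the last joint's range is limited). The gripper opens to 85 mm and grips with 20 to 120 N. Pads are 22 mm wide; open, the fingers measure 114 mm over their backs; the gripper's body (76 mm by 85 mm) begins 54 mm behind the grasp point. The pads swing forward as they close: fully open they stand 13 mm farther back than shut.
Start: joints at [-1.292, 0.628, 0.038, 1.517, -0.027, 0.996, -0.02], TCP at [219.682, 611.766, 231.313] pointing down, gripper open.
Joint ranges: [-3.06, 3.06], [-0.37, 2.12], [-1.25, 1.32], [0.18, 2.47], [-1.1, 4.24], [0.23, 1.98], [-2.94, 2.94]. Speed limits (rad/s): [2.57, 2.57, 3.14, 3.14, 3.14, 3.14, 3.14].

### API

Orientations are given as [roll, pitch, yaw] about the fixed x, y, z axes, in that order (R = Rz(yaw) Ry(pitch) Rx(roll)).
In Python, from cell import monitor, viewer, workorder gives the robot as it stands.
- The arm moves only by the tool arm_command, never from a script. Its argument "series" is one flat list of numbers, 5 for each row, row after row: the opening in per cent of the stroke, from 0 (shut) to 100 (fully open), then the shift along the tool's x, y, z in cm, then the turn about the tool's z in degrees. In form: [claw, x, y, z, roll, claw, x, y, z, roll, ...]. A call has exactly 5 rows; each row is the pose to reach, as a shift and turn from the pose commanded when the call began, along the tool's axes at that moment; what a row does not reach only later rows make up. A row lasts 1/12 s, in which the tool goes at most 41.7 mm and 7.16 degrees, less where a joint would pass 70% of its speed; a pose out of reach is approached as far as the arm can. A call with a gripper value outside its range is refused whole. The fingers move at their own pace and stop on an object; the grip force is fixed at half the most. Time passes only in rows, so rows that repeat a pose let the fingers close, or fill a call up. It gives the time, the measured TCP pose, the force, the opening and the grip force at its end, in the units of the state.
- monitor.read_state(): the state, without advancing time (a new reading comes with each control period).
- viewer.get_image(name): name is "scene" or "top" or "wrist"; returns (picture, depth): 480x640x3 uint8, red, green, blue; 480x640 float32, mm along the optical axis (not along the pixel's ray), 0 where there is no reading.
- viewer.camera_model(name): a dict with "mtx" (3x3 intrinsics, pixels), "R" (3x3) and "t" (3): a world point X has camera coordinates R X + t. Camera axes: x right, y down, z forward; pixel columns grow to the right and rows downward; lengths in mm; the calibration is good to about 2 mm. The wrist camera is an equidistant fisheye: a pixel r from the principal point sees the ray r / f radians off the axis. A picture is of the moment at which its call begins: read the wrist's pose just before it. camera_model takes no time and is no camera call; for the wrist camera it gives the pose at the moment of the call.
- workorder.finish_job(): hands the job in; it is judged then, once.
The state is a dict: "clock": time; "qpos": joint angles; "qd": joint speeds; "tau": joint torques, N m; "eef_pos": TCP position; "tool_rot": TCP orientation; "force": force on the tool from outside, world axes, zero at the start; "torque": the same for the moment, N m; "width": finger opening in mm; "gripper_force": force on a finger pad.
Only numpy, scipy, OpenCV 4.12 (cv2) and the standard library are available. Lean on these libraries where they do the work, as an engineer would, in place of code of your own. Each camera call takes 0.05 s, during which the arm holds its last target. There are 200 camera calls.

### The job

Take the tape roll off its stand: pull the stand's black knob back against its spring and sideways into the holding notch, so that the keeper stays back by itself. Then slide the roll up off the spindle and set it down flat in the wooden tray without dropping it; leave the keeper held back, ready for a new roll, and leave the other things on the worktop where they are.

Things in the scene. Friction and masses are not known exactly. Their poses are not given: they have to be found in the camera images.
- stand: Tape stand, fixed: wooden base 235 x 90 x 12 mm with a spindle at one end and a grey housing with a steel gate plate at the other. Origin on the worktop under the base (base spans x -115 to 120 mm), z up; x runs along the base from spindle to housing and points to the robot's left within 17 degrees. The knob is pulled back along +x and crosses over along +y.
- spindle_top (a point): Top of the upright steel spindle, 16 mm thick, at stand x = -70 mm, y = 0, 78 mm above the worktop. The roll sits loosely round it on a 48 mm disc whose top is 18 mm above the worktop (6 mm above the wooden base).
- nose (a point): Nose of the flat steel keeper tongue, 22 mm wide, 61 to 66 mm above the worktop, which reaches along the stand's x axis over the roll, 3 mm above it, and stops it from being lifted. With the keeper in its notch the nose is 12 mm clear of the roll on the +x side; so grip the roll along the stand's y axis.
- notch (a point): Holding notch: where the stem's axis rests when held, at the top of the gate plate (stand x = 60, y = 14.5, z = 74 mm). The plate is level, x = 12 to 110 mm, y = -30 to 40 mm; the knob's 8 mm stem runs in its J-shaped slot: 46 mm straight along +x, across to +y round a tooth, then back towards -x into the notch.
- knob_mid (a point): Centre of the black upright round knob on the stem, 22 mm thick, 28 mm high (84 to 112 mm above the worktop, 10 mm above the gate plate). At home it is at stand x = 35, y = 0, z = 98 mm. It moves level only, without turning; axes as the stand's.
- keeper (a joint): How far keeper and knob are pulled back along the stand's +x, m: 0 home (tongue over the roll), 0.046 the stop. A spring pulls it home with 3 N at home, rising to 7.6 N at the stop. Beyond 0.036 the knob can move sideways past the tooth. In the notch it rests at about 0.025.
- keeper_knob (a joint): How far the knob is moved sideways along the stand's +y, m: 0 in the straight part of the slot, 0.016 the stop. A spring (0.8 to 2.4 N) pulls it back to 0. Let go after crossing to 0.016, the stem drops 11 mm back into the notch and stays there by itself, at 0.014 to 0.016; let go before it has passed the tooth (at 0.008), it snaps home or catches on the tooth's tip.
- roll: Roll of tan framing tape wound on a card core, 56 mm across, 40 mm high, hole 24 mm, about 80 g, loose round the spindle. Origin at its centre (half-way up), z along its axis; it starts upright, 38 mm above the worktop.
- tray: Shallow square open tray of plywood, 170 x 170 mm outside, walls 6 mm thick and 24 mm high, fixed. Origin at the centre of its underside on the worktop; its inner floor is 6 mm higher. Stand and tray may change sides.
- seal_tall: Black stone seal, 25 x 25 x 76 mm, standing between stand and tray, a bystander. Origin at the centre of its foot.
- seal_short: Reddish stone seal, 22 x 22 x 69 mm, standing between stand and tray, further back, a bystander. Origin at the centre of its foot.
- moulding: Light wooden moulding sample 22 x 74 x 18 mm, lying near the front edge, a bystander. Origin at the centre of its underside.
- tin: Round tin of brads, 64 mm across, 29 mm high, at the back, a bystander. Origin at the centre of its underside.
Not all that is in view belongs to the job. What is shaped like the roll but blue or orange is not meant.

How it is judged (in metres and radians):
On the way, in this order (a step that is already met when the one before it is completed fails the run):
1. the keeper stays back in its holding notch with the gripper touching nothing (value of joint keeper between 0.021 and 0.032 m and value of joint keeper_knob above 0.011 m and contact force between the fingers and anything else below 0.3 N), for 0.2 s.
2. the roll is lifted clear over the top of the spindle (z of roll in the frame of stand above 0.096 m), for 0.05 s.
At the end, for the whole second after the job is handed in: The keeper is in its notch (keeper 0.021 to 0.032 m, keeper_knob over 0.011 m); the roll rests flat on the tray's floor: centre within 53 mm of the tray's centre along each tray axis, 22 to 30 mm above its underside, axis within 0.12 rad of vertical, either end up (value of joint keeper between 0.021 and 0.032 m and value of joint keeper_knob above 0.011 m and x of roll in the frame of tray between -0.053 and 0.053 m and y of roll in the frame of tray between -0.053 and 0.053 m and z of roll in the frame of tray between 0.022 and 0.03 m and (angle between roll's own z axis and vertical below 0.12 rad or angle between roll's own z axis and vertical above 3.02 rad) and linear speed of roll below 0.02 m/s); the robot touches nothing.
It fails at once if the roll is dropped: it moves faster than 0.7 m/s with the fingers off it (linear speed of roll above 0.7 m/s and contact force between the fingers and roll below 0.05 N).
It fails at once if a bystander (either seal, the moulding sample or the tin) is moved more than 25 mm (distance of any of seal_tall, seal_short, moulding, tin from where it was at the start of the episode above 0.025 m).
It fails at once if a seal is knocked over (angle between any of seal_tall, seal_short's own z axis and vertical above 0.6 rad).
It also fails if it takes over 58 s, if anything falls off the work surface, if the arm or the gripper's body presses on something with over 40 N, if the wrist force passes 120 N, or if a joint passes its speed limit or range.

## Working session

There is one attempt and no reset: what is moved stays moved. The work goes in short steps, Python scripts to look and compute and a tool call to move; the robot and the scene stay as the last step left them, time stands still between calls to the robot, and variables do not carry over. Pictures are saved under pics/ and viewed, at most 10 in all, crops included, and the job is handed in when it is done.

Besides the shell and the picture viewer there is one more tool, called after "Call:" by a JSON object that holds its "api" and its "payload", one argument or row to a line. arm_command: Moves the arm, as the interface text tells. Its arguments: {"type":"object","properties":{"series":{"type":"array","items":{"type":"number"}}},"required":["series"]}

```bash
mkdir -p pics; ls; python3 - <<'E'
from cell import monitor, viewer
import cv2,numpy as np
s=monitor.read_state();print(s)
for n in("scene","top"):
    im,d=viewer.get_image(n);m=viewer.camera_model(n)
    np.savez(f"pics/{n}.npz",im=im,d=d,**{k:np.array(m[k]) for k in("mtx","R","t")})
    cv2.imwrite(f"pics/{n}.png",im[...,::-1]);print(n,m)
E
```

```text
pics
{'clock': 0.0, 'qpos': array([-1.29179869,  0.62935314,  0.03840936,  1.5183907 , -0.02698865,
        0.99628681, -0.01998815]), 'qd': array([-1.24553338e-04, -6.03575343e-04,  2.21447590e-05,  1.56330691e-03,
        1.28365800e-03,  1.53560634e-03,  1.06280528e-03]), 'tau': array([ 6.57915116e-04, -5.63394964e+01,  1.22610200e+00, -1.93451571e+01,
        1.08456973e-02,  1.00756178e-02, -1.11275989e-05]), 'eef_pos': array([219.44784627, 611.1607022 , 230.37669101]), 'tool_rot': array([-3.13967179e+00,  1.65122891e-05,  2.79683891e+00]), 'force': array([0.67110554, 0.12872679, 0.37359444]), 'torque': array([-0.01119324,  0.02296174, -0.01118661]), 'gripper_force': 0.0, 'width': 85.0756744902358}
scene {'mtx': array([[444.73558598,   0.        , 320.9089902 ],
       [  0.        , 444.73558598, 245.04772134],
       [  0.        ,   0.        ,   1.        ]]), 'R': array([[-0.8706505 , -0.49174019,  0.01262091],
       [-0.37821027,  0.65279395, -0.65636656],
       [ 0.31452296, -0.57623923, -0.75433657]]), 't': array([467.5891873 , 284.42927502, 707.41224708])}
top {'mtx': array([[484.16139369,   0.        , 321.27952494],
       [  0.        , 484.16139369, 243.9756335 ],
       [  0.        ,   0.        ,   1.        ]]), 'R': array([[-0.0050645 , -0.99988309,  0.01442757],
       [-0.99912278,  0.00445984, -0.0416386 ],
       [ 0.04156938, -0.0146258 , -0.99902856]]), 't': array([ -69.24411307,  532.74712854, 1131.48809632])}
```

View pics/top.png

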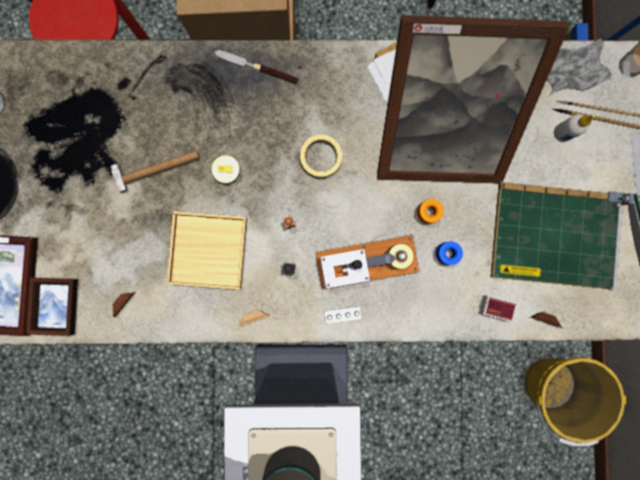

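View pics/scene.png

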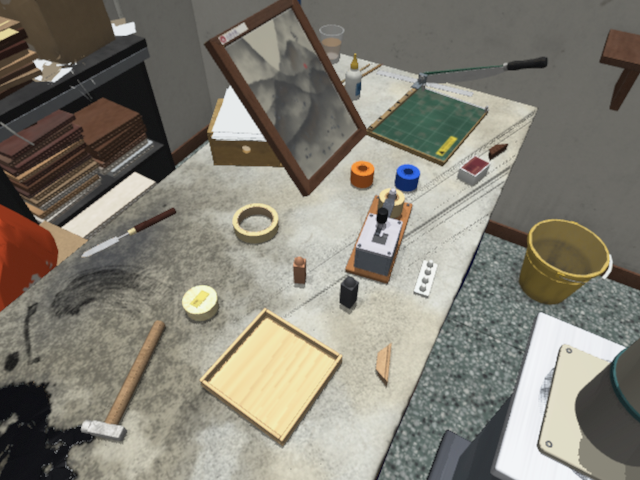

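The tan roll is at about (401,256) in the top view, under the tongue. The knob is at (356,265) and the tray at (207,251). Blue (449,253) and orange (431,211) are decoys; the plain ring at (321,157) is too big and has no stand. The roll on the spindle is the one meant. Next I measure from depth and confirm with a crop.

```bash
cat >h.py <<'E'
import numpy as np,cv2
def load(n):
    z=np.load(f"pics/{n}.npz");return z["im"],z["d"],z["mtx"],z["R"],z["t"]
def world(d,K,R,t):
    v,u=np.mgrid[:d.shape[0],:d.shape[1]]
    c=np.stack([(u-K[0,2])/K[0,0]*d,(v-K[1,2])/K[1,1]*d,d],-1)
    return (c-t)@R   # R^T(c-t)
def proj(P,K,R,t):
    c=np.asarray(P,float)@R.T+t;p=c@K.T;return p[...,:2]/p[...,2:]
E
python3 - <<'E'
from h import *
im,d,K,R,t=load("top");W=world(d,K,R,t)
def seg(name,box,zlo,zhi):
    u0,v0,u1,v1=box;w=W[v0:v1,u0:u1].reshape(-1,3);w=w[(w[:,2]>zlo)&(w[:,2]<zhi)]
    r=cv2.minAreaRect(w[:,:2].astype(np.float32));print(name,len(w),"rect",np.round(r[0],1),np.round(r[1],1),round(r[2],1),"mean",w.mean(0).round(1))
seg("base",(305,225,430,298),6,100)
seg("plate",(305,225,430,298),69,79)
seg("knob",(305,225,430,298),103,125)
seg("roll",(380,230,425,280),50,62)
seg("spin",(380,230,425,280),73,85)
seg("tray",(150,195,262,305),3,40);seg("traywall",(150,195,262,305),18,32)
seg("tall",(275,255,303,283),60,90);seg("short",(275,210,303,236),55,90)
seg("table",(250,180,300,205),-20,20)
seg("moulding",(235,300,275,330),8,40)
c=cv2.resize(im[220:300,300:430],None,fx=6,fy=6,interpolation=cv2.INTER_CUBIC);cv2.imwrite("pics/crop.png",c[...,::-1])
E
```

```text
base 3707 rect [ 492.4 -173.1] [160.3 268.5] 2.4 mean [ 491.4 -177.3   41.1]
plate 1157 rect [ 484.  -167.1] [ 69.9 186.8] 9.9 mean [ 477.4 -128.7   74.3]
knob 82 rect [ 485.8 -148.1] [19.9 19.4] 89.7 mean [ 485.6 -147.7  111.8]
roll 344 rect [ 504.8 -243.1] [70.9 54.1] 79.8 mean [ 504.4 -253.1   58.1]
spin 34 rect [ 503.2 -234.5] [11.2 47.2] 0.1 mean [ 503.3 -250.    76.7]
tray 5930 rect [521.4 202.9] [264.2 258.6] 89.8 mean [520.8 198.9   8.9]
traywall 801 rect [520.4 196.4] [171.2 170.2] 85.4 mean [519.7 197.9  23.8]
tall 115 rect [476.8   3.7] [24.4 24.7] 80.7 mean [477.1   3.5  68.1]
short 77 rect [584.2   3.5] [19.8 21.6] 22.2 mean [583.5   3.3  61.6]
table 1246 rect [657.8  39.4] [117.6  59. ] 89.8 mean [6.578e+02 3.930e+01 6.000e-01]
moulding 225 rect [365.8  90.1] [22.2 70.7] 18.4 mean [364.5  89.1  16.6]
```

View pics/crop.png

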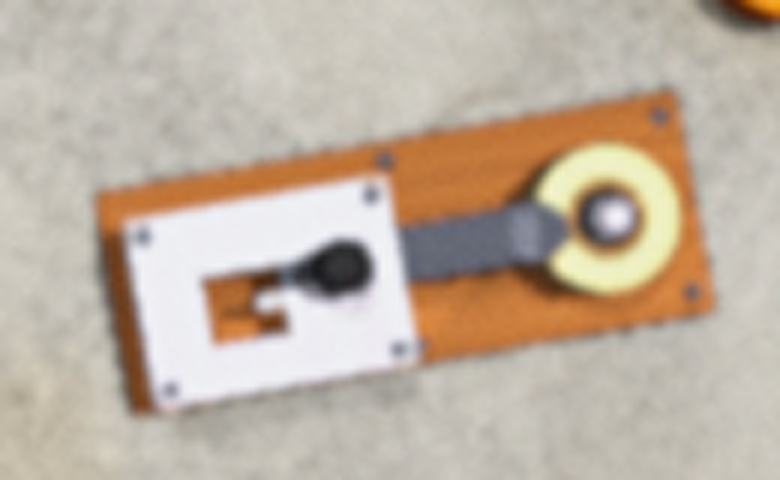

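Crop: knob at crop (342,268), spindle at (610,215), and the tan/yellow roll round the spindle under the tongue, so this is the right one. The J slot's cross-leg points toward the robot (stand +y ≈ world −x), as expected.

```bash
cat >>h.py <<'E'
def ray(u,v,z,K,R,t):
    r=np.linalg.inv(K)@[u,v,1];o=-R.T@t;w=R.T@r;return (o+w*(z-o[2])/w[2])[:2]
E
python3 - <<'E'
from h import *
im,d,K,R,t=load("top");W=world(d,K,R,t)
w=W[225:298,305:372].reshape(-1,3);w=w[(w[:,2]>69)&(w[:,2]<79)]
r=cv2.minAreaRect(w[:,:2].astype(np.float32));print("plate",r)
k=ray(357,264.7,112,K,R,t);s=ray(401.7,255.8,78,K,R,t);print("knob",k,"spin",s,"dist",np.linalg.norm(k-s))
a=(k-s)/np.linalg.norm(k-s);print("axis",a,np.degrees(np.arctan2(a[1],a[0])))
u,v=np.where(np.ones((50,45)))
w=W[230:280,380:425].reshape(-1,3);w=w[(w[:,2]>54)&(w[:,2]<60)]
print("rollcircle",cv2.minEnclosingCircle(w[:,:2].astype(np.float32)))
m=W[150:200,370:510,:];print("mirror minx", np.nanmin(m[...,0][m[...,2]>30]), "zmax",m[...,2].max())
E
```

```text
plate ((477.48468017578125, -129.86778259277344), (69.92857360839844, 111.16350555419922), 9.880168914794922)
knob [ 483.2567236  -146.95739384] spin [ 502.49630249 -249.76898644] dist 104.596295200152
axis [-0.1839413   0.98293723] 100.5994143576242
rollcircle ((503.82110595703125, -251.4017333984375), 27.8115177154541)
mirror minx 484.8938442145619 zmax 1153.5707955523553
```

Call:
{"api": "arm_command", "payload": {
  "series": [60, 0, 4, 0, 7, 60, 0, 8, 0, 14, 60, 0, 12, 0, 21, 60, 0, 16, 0, 28, 60, 0, 20, 0, 35]
}}

```text
clock: 0.52
eef_pos: [285.5, 796.9, 231.1]
tool_rot: [3.142, -0.0, 2.197]
force: [1.0, 1.5, 0.8]
width: 51.4
gripper_force: 0.0
```

The first move went along +y in the tool frame, the wrong way but harmless. Now towards the stand.

Call:
{"api": "arm_command", "payload": {
  "series": [60, -3.8, -1.3, 0, 6, 60, -7.6, -2.6, 0, 12, 60, -11.4, -3.9, 0, 18, 60, -15.2, -5.2, 0, 24, 60, -19, -6.5, 0, 25.8]
}}

```text
clock: 0.93
eef_pos: [345.9, 601.3, 229.7]
tool_rot: [-3.141, 0.002, 1.747]
force: [0.8, -0.2, 0.3]
width: 51.3
gripper_force: 0.0
```

Call:
{"api": "arm_command", "payload": {
  "series": [60, -3.8, 0, 0, 0, 60, -7.6, 0, 0, 0, 60, -11.4, 0, 0, 0, 60, -15.2, 0.1, 0, 0, 60, -19, 0.2, 0, 0]
}}

```text
clock: 1.35
eef_pos: [381.3, 415.0, 231.1]
tool_rot: [-3.141, 0.0, 1.752]
force: [0.6, 0.5, -0.0]
width: 51.4
gripper_force: 0.0
```

Call:
{"api": "arm_command", "payload": {
  "series": [60, -3.8, 0, 0, 0, 60, -7.6, 0, 0, 0, 60, -11.4, 0, 0, 0, 60, -15.2, 0.1, 0, 0, 60, -19, 0.2, 0, 0]
}}

```text
clock: 1.77
eef_pos: [417.4, 228.6, 231.3]
tool_rot: [-3.141, -0.0, 1.752]
force: [0.5, 0.5, -0.3]
width: 51.1
gripper_force: 0.0
```

Call:
{"api": "arm_command", "payload": {
  "series": [60, -3.8, 0, 0, 0, 60, -7.6, 0, 0, 0, 60, -11.4, 0, 0, 0, 60, -15.2, 0.1, 0, 0, 60, -19, 0.1, 0, 0]
}}

```text
clock: 2.18
eef_pos: [452.8, 42.0, 231.3]
tool_rot: [-3.141, -0.0, 1.752]
force: [0.8, -0.1, -0.3]
width: 51.2
gripper_force: 0.0
```

Call:
{"api": "arm_command", "payload": {
  "series": [60, -4, 0, 0, 0, 60, -8, 0, 2, 0, 60, -12, 0, 4, 0, 60, -16, 0, 6, 0, 60, -18.8, -0.1, 7, 0]
}}

```text
clock: 2.6
eef_pos: [485.3, -143.0, 159.8]
tool_rot: [-3.14, -0.001, 1.752]
force: [0.8, 0.2, -0.6]
width: 51.3
gripper_force: 0.0
```

Call:
{"api": "arm_command", "payload": {
  "series": [60, 0, 0, 0, 0, 60, 0, 0, 0, 0, 60, 0, 0, 0, 0, 60, 0, 0, 0, 0, 60, 0, 0, 0, 0]
}}

```text
clock: 3.02
eef_pos: [486.0, -139.7, 161.7]
tool_rot: [3.141, -0.001, 1.754]
force: [-0.5, 0.3, -0.4]
width: 51.3
gripper_force: 0.0
```

```bash
python3 - <<'E'
from cell import monitor, viewer
import cv2,numpy as np
m=viewer.camera_model("wrist");im,d=viewer.get_image("wrist");s=monitor.read_state()
np.savez("pics/wrist.npz",im=im,d=d,**{k:np.array(m[k]) for k in("mtx","R","t")})
cv2.imwrite("pics/wrist.png",im[...,::-1]);print(s["eef_pos"],s["tool_rot"],s["qpos"].round(2),m)
K,R,t=[np.array(m[k]) for k in("mtx","R","t")]
for P in([485.3,-147.6,112],[503.5,-251,78]):
    c=R@P+t;th=np.arctan2(np.hypot(*c[:2]),c[2]);ph=np.arctan2(c[1],c[0]);print(K[0,2]+K[0,0]*th*np.cos(ph),K[1,2]+K[1,1]*th*np.sin(ph))
E
```

```text
[ 486.05932813 -139.79056035  161.74571732] [ 3.14087430e+00 -5.07163836e-04  1.75431909e+00] [ 0.02  0.54  0.29  1.99 -0.25  0.64  0.67] {'mtx': array([[371.64829954,   0.        , 311.6950822 ],
       [  0.        , 371.64829954, 236.55521926],
       [  0.        ,   0.        ,   1.        ]]), 'R': array([[ 0.98333993,  0.18176939,  0.00157116],
       [ 0.1721809 , -0.93416938,  0.31254008],
       [ 0.05827795, -0.30706262, -0.94990327]]), 't': array([-452.67022981, -234.06802389,  243.61748153])}
307.9921930370075 275.85603730526674
307.7782432669705 379.2440200155685
```

View pics/wrist.png

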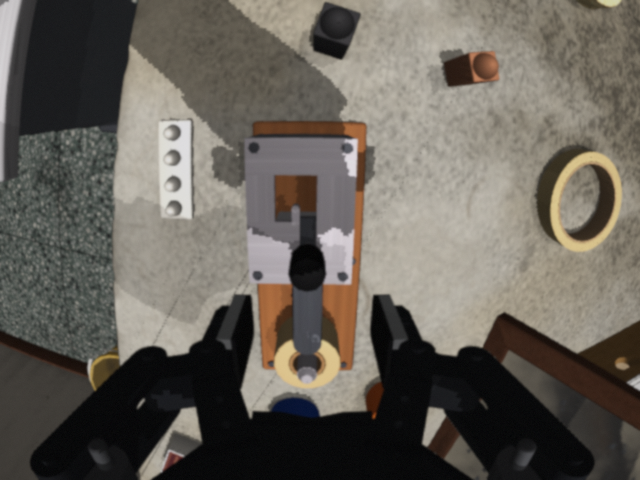

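The knob's top is near (308,275) and the spindle tip near (307,375). Both match the projections (308,276) and (308,379), so the positions hold. Descending onto the knob.

Call:
{"api": "arm_command", "payload": {
  "series": [60, -0.4, -0.1, 2, 0.5, 60, -0.8, -0.2, 4, 0.5, 60, -0.8, -0.2, 6, 0.5, 60, -0.8, -0.2, 7.7, 0.5, 60, -0.8, -0.2, 7.7, 0.5]
}}

```text
clock: 3.48
eef_pos: [483.6, -147.8, 82.1]
tool_rot: [-3.137, -0.003, 1.745]
force: [0.4, -0.7, 0.7]
width: 51.0
gripper_force: 0.0
```

Call:
{"api": "arm_command", "payload": {
  "series": [10, 0, 0, 0, 0, 10, 0, 0, 0, 0, 10, 0, 0, 0, 0, 10, 0, 0, 0, 0, 10, 0, 0, 0, 0]
}}

```text
clock: 3.9
eef_pos: [485.1, -149.5, 85.6]
tool_rot: [3.141, -0.0, 1.743]
force: [-2.2, -0.5, 6.2]
width: 20.4
gripper_force: 58.8
```

Call:
{"api": "arm_command", "payload": {
  "series": [10, 0.9, 0, 0, 0, 10, 1.8, 0, 0, 0, 10, 2.7, 0, 0, 0, 10, 3.5, 0, 0, 0, 10, 4.2, 0, 0, 0]
}}

```text
clock: 4.32
eef_pos: [478.5, -110.6, 85.6]
tool_rot: [3.139, 0.004, 1.741]
force: [-2.3, -8.1, 4.8]
width: 20.3
gripper_force: 58.8
```

Call:
{"api": "arm_command", "payload": {
  "series": [10, 0, 0, 0, 0, 10, 0, 0, 0, 0, 10, 0, 0, 0, 0, 10, 0, -0.2, 0, 0, 10, 0, -0.3, 0, 0]
}}

```text
clock: 4.73
eef_pos: [477.6, -111.8, 85.7]
tool_rot: [3.136, 0.006, 1.741]
force: [2.7, -5.8, 0.7]
width: 20.5
gripper_force: 58.6
```

Call:
{"api": "arm_command", "payload": {
  "series": [10, 0.4, 0, 0, 0, 10, 0.5, 0, 0, 0, 10, 0.5, -0.3, 0, 0, 10, 0.5, -0.6, 0, 0, 10, 0.5, -0.9, 0, 0]
}}

```text
clock: 5.15
eef_pos: [468.6, -108.5, 85.7]
tool_rot: [3.135, 0.006, 1.741]
force: [2.5, -6.8, 0.2]
width: 20.1
gripper_force: 58.8
```

Call:
{"api": "arm_command", "payload": {
  "series": [10, 0, -0.2, 0, 0, 10, 0, -0.4, 0, 0, 10, 0, -0.5, 0, 0, 10, 0, -0.5, 0, 0, 10, 0, -0.5, 0, 0]
}}

```text
clock: 5.57
eef_pos: [464.1, -109.3, 85.7]
tool_rot: [3.134, 0.006, 1.741]
force: [2.9, -7.4, 0.1]
width: 20.3
gripper_force: 58.7
```

Call:
{"api": "arm_command", "payload": {
  "series": [10, 0, -0.2, 0, 0, 10, 0, -0.3, 0, 0, 10, 0, -0.3, 0, 0, 10, 0, -0.3, 0, 0, 10, 0, -0.3, 0, 0]
}}

```text
clock: 5.98
eef_pos: [461.8, -109.8, 85.7]
tool_rot: [3.133, 0.007, 1.741]
force: [4.5, -5.9, -1.3]
width: 20.2
gripper_force: 58.9
```

Call:
{"api": "arm_command", "payload": {
  "series": [10, -0.4, 0, 0, 0, 10, -0.8, 0, 0, 0, 10, -1.2, 0, 0, 0, 10, -1.5, 0, 0, 0, 10, -1.5, 0, 0, 0]
}}

```text
clock: 6.4
eef_pos: [464.4, -124.8, 85.7]
tool_rot: [3.133, 0.007, 1.741]
force: [4.6, -4.9, -0.7]
width: 20.2
gripper_force: 59.0
```

The stem is at about x 28, y 16, inside the notch lane. Easing back a little more and letting go.

Call:
{"api": "arm_command", "payload": {
  "series": [10, -0.2, 0, 0, 0, 10, -0.2, 0, 0, 0, 60, -0.2, 0, 0, 0, 60, -0.2, 0, 0, 0, 60, -0.2, 0, 0, 0]
}}

```text
clock: 6.82
eef_pos: [460.3, -122.9, 84.6]
tool_rot: [3.142, -0.001, 1.743]
force: [-0.8, 0.0, 0.1]
width: 51.2
gripper_force: 0.0
```

Call:
{"api": "arm_command", "payload": {
  "series": [60, 0, 0, 0, 0, 60, 0, 0, 0, 0, 60, 0, 0, -2, 0, 60, 0, 0, -5, 0, 60, 0, 0, -8, 0]
}}

```text
clock: 7.23
eef_pos: [459.2, -123.1, 164.6]
tool_rot: [-3.139, -0.001, 1.743]
force: [1.8, 0.2, 0.2]
width: 50.9
gripper_force: 0.0
```

Call:
{"api": "arm_command", "payload": {
  "series": [100, -3.5, -0.2, 0, 0, 100, -7, -0.5, 0, 0, 100, -9, -0.9, 0, 0, 100, -9, -0.9, 0, 0, 100, -9, -0.9, 0, 0]
}}

```text
clock: 7.65
eef_pos: [466.3, -214.6, 164.2]
tool_rot: [-3.141, -0.0, 1.74]
force: [0.6, 0.8, 1.3]
width: 85.2
gripper_force: 0.0
```

```bash
python3 - <<'E'
from cell import monitor, viewer
from h import *
s=monitor.read_state();print(s["eef_pos"],s["tool_rot"])
im,d=viewer.get_image("top");K,R,t=load("top")[2:]
c=cv2.resize(im[220:300,300:430],None,fx=5,fy=5,interpolation=cv2.INTER_CUBIC)
im2,_=viewer.get_image("scene");c2=cv2.resize(im2[180:290,340:430],None,fx=5,fy=5,interpolation=cv2.INTER_CUBIC)[:400]
cv2.imwrite("pics/after.png",cv2.resize(np.hstack([c,c2]),(800,291))[...,::-1])
E
```

```text
[ 466.25058837 -214.61086406  164.16506253] [-3.14098219e+00 -3.14710485e-04  1.74018496e+00]
```

View pics/after.png

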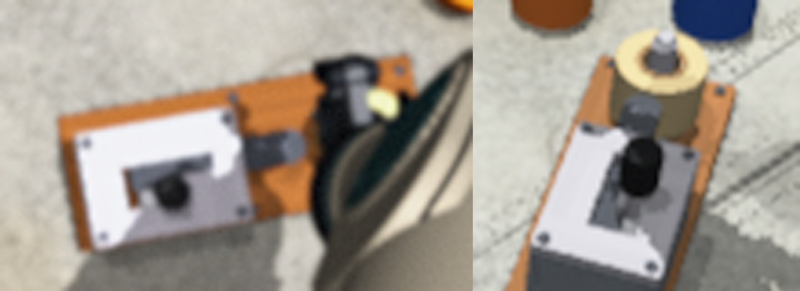

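The knob sits in the notch with the tongue clear of the roll. Now over the roll and down.

Call:
{"api": "arm_command", "payload": {
  "series": [100, -2.2, 1.5, 0, 0, 100, -4.3, 3.0, 0, 0, 100, -4.3, 3.1, 2, 0, 100, -4.3, 3.1, 5, 0, 100, -4.3, 3.1, 7, 0]
}}

```text
clock: 8.17
eef_pos: [504.8, -248.5, 92.5]
tool_rot: [-3.141, -0.002, 1.745]
force: [0.0, 1.0, -0.7]
width: 85.7
gripper_force: 0.0
```

Call:
{"api": "arm_command", "payload": {
  "series": [100, 0, 0, 0, 0, 100, 0, 0, 2, 0, 100, 0, 0, 4, 0, 100, 0, 0, 5.5, 0, 100, 0, 0, 6, 0]
}}

```text
clock: 8.58
eef_pos: [504.3, -249.0, 33.3]
tool_rot: [-3.14, -0.002, 1.745]
force: [-0.5, -0.3, -0.2]
width: 85.1
gripper_force: 0.0
```

Call:
{"api": "arm_command", "payload": {
  "series": [100, -0.2, 0, 0.5, 0, 100, -0.2, 0, 1, 0, 40, -0.2, 0, 1, 0, 40, -0.2, 0, 1, 0, 40, -0.2, 0, 1, 0]
}}

```text
clock: 9.0
eef_pos: [505.6, -252.9, 25.4]
tool_rot: [3.141, 0.0, 1.743]
force: [1.8, -2.5, 2.3]
width: 54.0
gripper_force: 63.1
```

Call:
{"api": "arm_command", "payload": {
  "series": [40, 0, 0, 0, 0, 40, 0, 0, 0, 0, 40, 0, 0, -0.5, 0, 40, 0, 0, -1.2, 0, 40, 0, 0, -2, 0]
}}

```text
clock: 9.42
eef_pos: [504.8, -252.5, 44.7]
tool_rot: [-3.141, -0.001, 1.743]
force: [0.4, -0.1, -1.0]
width: 53.7
gripper_force: 63.0
```

Call:
{"api": "arm_command", "payload": {
  "series": [40, 0, 0, -1.5, 0, 40, 0, 0, -3.5, 0, 40, 0, 0, -5.5, 0, 40, 0, 0, -7.5, 0, 40, 0, 0, -9.5, 0]
}}

```text
clock: 9.83
eef_pos: [505.0, -252.6, 140.9]
tool_rot: [3.141, -0.0, 1.743]
force: [-0.1, 0.5, -1.0]
width: 53.8
gripper_force: 63.0
```

```bash
python3 - <<'E'
from cell import monitor, viewer
from h import *
s=monitor.read_state();print(s["eef_pos"],s["force"],s["width"])
im2,_=viewer.get_image("scene")
cv2.imwrite("pics/lift.png",cv2.resize(im2[130:330,280:480],(600,600))[...,::-1])
E
```

```text
[ 504.96562929 -252.59605197  140.90420088] [-0.05079411  0.54542192 -0.9608366 ] 53.842171800273306
```

View pics/lift.png

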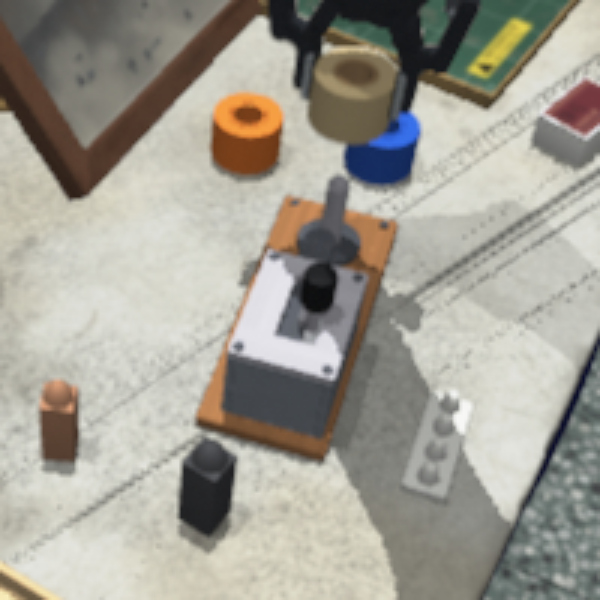

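The roll is above the spindle and gripped, and the keeper is still in the notch. Carrying it to the tray.

Call:
{"api": "arm_command", "payload": {
  "series": [40, 1, 0.2, -1.5, 0, 40, 3.5, 0.7, -3, 0, 40, 6.5, 1.3, -3, 0, 40, 10, 2.1, -3, 0, 40, 13.5, 2.8, -3, 0]
}}

```text
clock: 10.3
eef_pos: [509.7, -114.0, 170.2]
tool_rot: [3.14, 0.0, 1.741]
force: [1.2, 0.3, -1.4]
width: 53.9
gripper_force: 63.2
```

Call:
{"api": "arm_command", "payload": {
  "series": [40, 3.5, 0.7, 0, 0, 40, 7, 1.5, 0, 0, 40, 10.5, 2.2, 0, 0, 40, 14, 2.9, 0, 0, 40, 17.5, 3.6, 0, 0]
}}

```text
clock: 10.72
eef_pos: [514.8, 65.5, 169.9]
tool_rot: [3.141, -0.0, 1.743]
force: [1.1, -0.4, -0.8]
width: 53.9
gripper_force: 63.2
```

Call:
{"api": "arm_command", "payload": {
  "series": [40, 3.5, 0.7, 0, 0, 40, 7, 1.4, 0, 0, 40, 10, 2.1, 0, 0, 40, 12, 2.6, 0, 0, 40, 13, 2.7, 0, 0]
}}

```text
clock: 11.13
eef_pos: [519.1, 200.8, 169.7]
tool_rot: [3.141, -0.002, 1.748]
force: [0.4, -1.0, -1.1]
width: 53.9
gripper_force: 63.2
```

Call:
{"api": "arm_command", "payload": {
  "series": [40, 0, 0, 2, 0, 40, 0, 0, 5, 0, 40, 0, 0, 8, 0, 40, 0, 0, 10.5, 0, 40, 0, 0, 12, 0]
}}

```text
clock: 11.55
eef_pos: [518.0, 194.6, 47.3]
tool_rot: [-3.138, 0.001, 1.742]
force: [-0.6, 0.7, -0.7]
width: 53.8
gripper_force: 63.2
```

Call:
{"api": "arm_command", "payload": {
  "series": [40, 0, 0, 1, 0, 40, 0, 0, 2, 0, 40, 0, 0, 2.8, 0, 40, 0, 0, 3.2, 0, 40, 0, 0, 3.2, 0]
}}

```text
clock: 11.97
eef_pos: [519.3, 196.2, 17.1]
tool_rot: [-3.141, -0.0, 1.743]
force: [0.3, -0.3, -0.0]
width: 53.7
gripper_force: 63.2
```

Call:
{"api": "arm_command", "payload": {
  "series": [40, 0, 0, 0.1, 0, 40, 0, 0, 0.2, 0, 40, 0, 0, 0.3, 0, 40, 0, 0, 0.3, 0, 40, 0, 0, 0.3, 0]
}}

```text
clock: 12.38
eef_pos: [519.5, 196.5, 14.6]
tool_rot: [3.141, -0.0, 1.743]
force: [0.1, -0.7, -1.7]
width: 53.8
gripper_force: 63.2
```

Call:
{"api": "arm_command", "payload": {
  "series": [40, 0, 0, 0.1, 0, 40, 0, 0, 0.1, 0, 40, 0, 0, 0.2, 0, 40, 0, 0, 0.2, 0, 40, 0, 0, 0.2, 0]
}}

```text
clock: 12.8
eef_pos: [519.5, 196.5, 13.3]
tool_rot: [3.141, -0.001, 1.743]
force: [-2.0, -0.6, 8.6]
width: 53.7
gripper_force: 64.0
```

Contact with the floor (8.6 N up). Releasing and retreating.

Call:
{"api": "arm_command", "payload": {
  "series": [75, 0, 0, 0, 0, 85, 0, 0, 0, 0, 90, 0, 0, 0, 0, 90, 0, 0, 0, 0, 90, 0, 0, 0, 0]
}}

```text
clock: 13.22
eef_pos: [519.4, 196.4, 12.2]
tool_rot: [-3.141, -0.0, 1.743]
force: [0.3, 0.6, 0.5]
width: 76.6
gripper_force: 0.0
```

Call:
{"api": "arm_command", "payload": {
  "series": [90, 0, 0, -1, 0, 90, 0, 0, -3, 0, 90, 0, 0, -6, 0, 90, 0, 0, -10, 0, 90, 0, 0, -14, 0]
}}

```text
clock: 13.63
eef_pos: [518.6, 196.0, 153.9]
tool_rot: [-3.14, 0.0, 1.743]
force: [1.1, 1.1, 0.1]
width: 77.0
gripper_force: 0.0
```

Call:
{"api": "arm_command", "payload": {
  "series": [90, 4, 0, 0, 0, 90, 8, 0, 0, 0, 90, 12, 0, 0, 0, 90, 16, 0, 0, 0, 90, 16, 0, 0, 0]
}}

```text
clock: 14.05
eef_pos: [487.9, 365.5, 152.7]
tool_rot: [3.142, -0.008, 1.756]
force: [0.0, 2.2, -0.5]
width: 77.1
gripper_force: 0.0
```

```bash
python3 - <<'E'
from cell import monitor, viewer
from h import *
s=monitor.read_state();print(s["clock"],s["eef_pos"],s["force"],s["width"])
im2,_=viewer.get_image("scene");cv2.imwrite("pics/end.png",cv2.resize(im2[160:460,180:480],(600,600))[...,::-1])
K,R,t=load("top")[2:]
im,d=viewer.get_image("top");W=world(d,K,R,t);w=W[195:305,150:262].reshape(-1,3);w=w[(w[:,2]>42)&(w[:,2]<52)]
print(cv2.minEnclosingCircle(w[:,:2].astype(np.float32)),w.mean(0),w.std(0))
w=W[225:298,305:430].reshape(-1,3);w=w[(w[:,2]>103)&(w[:,2]<125)];print("knob",w.mean(0))
E
```

```text
14.05 [487.94161452 365.52829587 152.67456079] [ 0.04986034  2.16415982 -0.49578141] 77.13438100253761
((519.9243774414062, 197.75473022460938), 28.00778579711914) [520.06628471 197.52459975  46.31246506] [14.98399096 15.14143875  1.87009095]
knob [ 467.36157063 -126.24401094  112.18466198]
```

View pics/end.png

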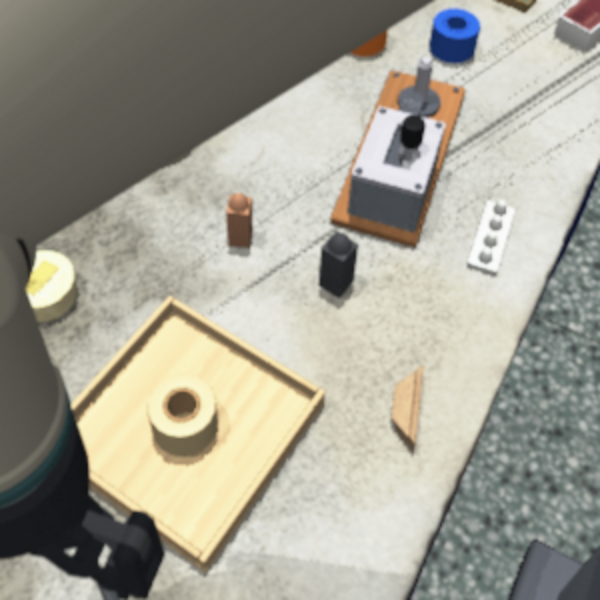

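The roll sits flat at the tray's centre (top at z 46). The knob is in the notch and nothing else has moved. Handing in.

```bash
python3 -c "
from cell import workorder
print(workorder.finish_job())"
```

```text
the job is handed in; nothing more can be done
None
```

The roll is lying flat in the middle of the tray, the keeper is held back in its notch, nothing else moved as far as the last pictures show, and the job is handed in at about 14 s (the hand-in gave no verdict).

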